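# Scan the three-stub valve at the brazing bench

## Task

Pick up the hand-held code reader from the white pad and scan the brass valve that has three upright copper stubs: point the reader's window squarely at the middle of the code label on that valve's white end plug, about 8 cm away from it, and hold it steady there for two seconds. Do not scan the valve with the single stub, and do not push either valve. Then lay the reader flat on the middle of the pad, underside down and without dropping it, and let go.

Things in the scene. Friction and masses are not known exactly. Their poses are not given: they have to be found in the camera images.
- scanner: code reader, 170 x 54 x 44 mm, 0.2 kg: grey bar handle (x -85 to 35 mm, 34 wide, 40 tall) and wider black head. Starts flat on the pad. Origin: centre of underside, below the centre of mass. x forward, z up. Grip it across y over the origin, 20 to 28 mm up. The amber window (x = 85) looks along x, 22 mm above the underside: a label 80 mm away is at (165, 0, 22) mm in this frame.
- pad: white insulation slab, 220 (x) by 170 (y) by 30 mm thick, fixed on the table. Origin: centre of its underside, at table height; z up.
- code_three (a point): centre of a 30 mm code label on the white end plug, 45 mm across, facing the robot, of the valve to scan, with three copper stubs in a row on top. Label 94 mm above the table; x points into the valve, along its body, away from the robot (within 20 degrees); z up. Valve: loose brass cylinder lying on the green rack, 46 mm across, 166 mm long, stubs up to 175 mm above the table.
- code_one (a point): centre of a 30 mm code label on the white end plug, 45 mm across, facing the robot, of the valve with one copper stub; not to be scanned. Label 94 mm above the table; x points into the valve, along its body, away from the robot (within 20 degrees); z up. Valve: loose brass cylinder lying on the green rack, 46 mm across, about 115 mm from its neighbours. A bare body without label lies there too; order varies.
Not all that is in view belongs to the job. Several things have the shape of the scanner; the one meant has the colours described above.

How it is judged:
By the outcome, as a careful person would: the job done as asked, in the order asked, and still so for the second after the job is handed in, with the robot touching nothing.
It also fails if it takes over 54 s, if anything falls off the work surface, if the arm or the gripper's body presses on something with over 40 N, if the wrist force passes 120 N, or if a joint passes its speed limit or range.

## Robot

A 7-joint arm with a two-finger parallel gripper is mounted at the origin on the work surface. World frame = base frame: x ahead of the robot, y to its left, z up, the work surface at z = 0. Lengths are in m, angles in rad, forces in N, time in s.
With the tool pointing down it reaches from about 0.4 to 0.875 m from the base axis. Payload 19.3 kg.
Tool frame: the origin (TCP) lies at the centre of the arm's flange, where the gripper is bolted on; the fingertips stand 173 mm ahead of it and the grasp point (between the pads) lies 155 mm ahead of it (bot.grip_point_offset is the distance from the TCP to the grasp point, in m); z points along the fingers, x is the direction in which the jaws open and shut, and the axes are right-handed (so a half turn about z gives the same grasp; the last joint's range is limited). The gripper opens to 85 mm and grips with 20 to 120 N. Pads are 22 mm wide; open, the fingers measure 114 mm over their backs; the gripper's body (76 mm by 85 mm) begins 54 mm behind the grasp point. The pads swing forward as they close: fully open they stand 13 mm farther back than shut.
Start: joints at [-1.224, 0.521, -0.036, 1.599, 0.021, 1.021, -0.113], TCP at [0.253, 0.571, 0.405] pointing down, gripper open.
Joint ranges: [-2.91, 2.91], [-0.3, 2.13], [-1.5, 1.42], [0.17, 2.43], [-1.26, 4.41], [0.16, 1.93], [-2.52, 2.52]. Speed limits (rad/s): [1.89, 1.89, 2.39, 2.39, 3.01, 3.01, 3.01].

## Interface

Orientations are given as [roll, pitch, yaw] about the fixed x, y, z axes, in that order (R = Rz(yaw) Ry(pitch) Rx(roll)).
In Python, from workcell import bot gives the robot as it stands.
- The arm moves only by the tool step_arm, never from a script. Its argument "plan" is a list that holds one entry, the list of rows, each a list of 4 numbers: the shift along the world's x, y, z in cm, then the turn about the world's z in rad. A call has 1 to 12 rows; each row is the pose to reach, as a shift and turn from the pose measured when the call began; what a row does not reach only later rows make up. A row lasts 1/12 s, in which the tool goes at most 41.7 mm and 7.16 degrees, less where a joint would pass 70% of its speed; a pose out of reach is approached as far as the arm can. A call with a gripper value outside its range is refused whole. "jaw" is the closure, from 0 (fully open) to 1 (shut), set as the call begins (left out, the last holds). The fingers move at their own pace and stop on an object; "force" is the grip in N (left out, the last holds). Time passes only in rows, so rows that repeat a pose let the fingers close. It gives the time, the measured TCP pose, the force and the opening at its end, in the units of the state.
- bot.observe(): the state, without advancing time (a new reading comes with each control period).
- bot.grab_frame(name): name is "scene" or "side" or "wrist"; returns a dict with "pixels" (480x640x3 uint8, blue, green, red), "mtx" (3x3 intrinsics, pixels), "R" (3x3) and "t" (3): a world point X has camera coordinates R X + t. Camera axes: x right, y down, z forward; pixel columns grow to the right and rows downward; lengths in m; the calibration is good to about 2 mm. A picture is of the moment at which its call begins. There is no depth.
- bot.job_done(): hands the job in, once; it reports no verdict.
The state is a dict: "clock": time; "qpos": joint angles; "qd": joint speeds; "joint_efforts": joint torques, N m; "position": TCP position; "tool_rot": TCP orientation; "force": force on the tool from outside, world axes, zero at the start; "moment": the same for the moment, N m; "grip_width": finger opening in m.
Only numpy, scipy, OpenCV 4.12 (cv2) and the standard library are available. Lean on these libraries where they do the work, as an engineer would, in place of code of your own. Each camera call takes 0.05 s, during which the arm holds its last target.

## Working session

There is one attempt and no reset: what is moved stays moved. The work goes in short steps, Python scripts to look and compute and a tool call to move; the robot and the scene stay as the last step left them, time stands still between calls to the robot, and variables do not carry over. Pictures are saved under pics/ and viewed, and the job is handed in when it is done.

Besides the shell and the picture viewer there is one more tool, called after "Call:" as a command line: name --argument value ..., lists and objects as JSON in quotes. step_arm: Moves the arm, as the interface text tells. Its arguments: {"type":"object","properties":{"plan":{"type":"array"},"jaw":{"type":"number"},"force":{"type":"number"}},"required":["plan"]}

```bash
mkdir -p pics; cat > h.py <<'E'
from workcell import bot
import cv2, numpy as np, pickle
def snap(n,tag):
    f=bot.grab_frame(n); f={k:np.array(v) for k,v in f.items()}
    cv2.imwrite(f'pics/{tag}_{n}.png',f['pixels']); pickle.dump(f,open(f'pics/{tag}_{n}.pkl','wb')); return f
def load(n,tag): return pickle.load(open(f'pics/{tag}_{n}.pkl','rb'))
def ray(f,u,v):
    d=f['R'].T@np.linalg.inv(f['mtx'])@np.array([u,v,1.]); return -f['R'].T@f['t'], d
def onz(f,u,v,z):
    c,d=ray(f,u,v); return c+d*(z-c[2])/d[2]
def proj(f,X):
    p=f['mtx']@(f['R']@np.array(X)+f['t']); return p[:2]/p[2]
def tri(obs):
    A=np.zeros((3,3));b=np.zeros(3)
    for f,u,v in obs:
        c,d=ray(f,u,v);d/=np.linalg.norm(d);P=np.eye(3)-np.outer(d,d);A+=P;b+=P@c
    return np.linalg.solve(A,b)
E
python3 - <<'E'
from h import *
for n in('scene','side','wrist'):
    f=snap(n,'a'); print(n,(-f['R'].T@f['t']).round(3), f['R'][2].round(3))
s=bot.observe();print(s)
E
```

```text
scene [ 1.238 -0.064  0.915] [-0.664 -0.084 -0.743]
side [-0.167 -0.927  0.946] [ 0.497  0.579 -0.646]
wrist [0.182 0.603 0.373] [ 0.273 -0.123 -0.954]
{'clock': 0.15, 'qpos': array([-1.22421063,  0.52187754, -0.03631913,  1.59983652,  0.02122111,
        1.0211042 , -0.11279918]), 'qd': array([ 6.34125103e-04, -5.93109475e-04,  1.30451956e-03, -4.94807495e-04,
       -1.43853682e-03, -8.14425873e-06,  1.46888292e-04]), 'joint_efforts': array([ 2.80108383e-03, -9.27389002e+01,  1.98119313e+00, -3.70060086e+01,
        1.79942418e-02,  6.38919388e-03, -1.74513758e-05]), 'position': array([0.25300133, 0.57140377, 0.40427223]), 'tool_rot': array([3.14151516e+00, 8.36570635e-04, 1.15400220e+00]), 'force': array([ 0.76873975, -0.44708892, -0.06130295]), 'moment': array([-0.01890171,  0.00820579,  0.01791096]), 'grip_width': 0.08547351052576745}
```

View pics/a_scene.png

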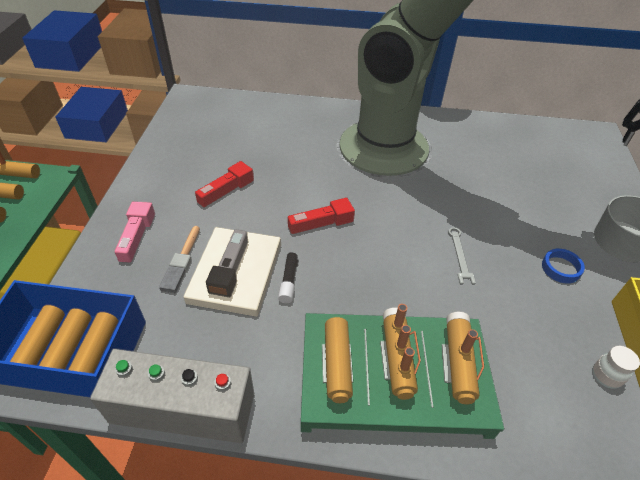

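View pics/a_side.png

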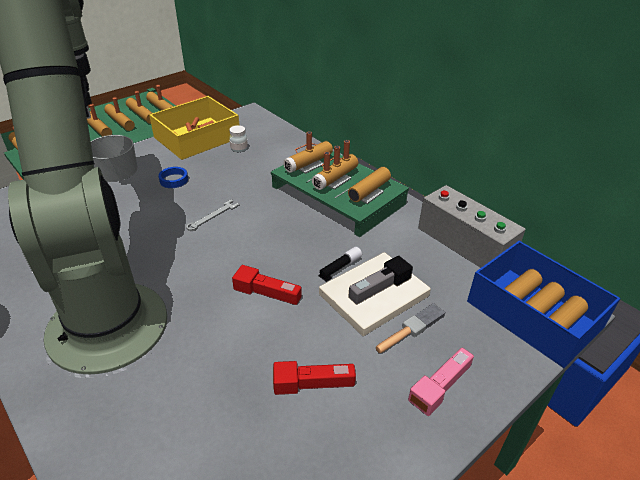

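View pics/a_wrist.png

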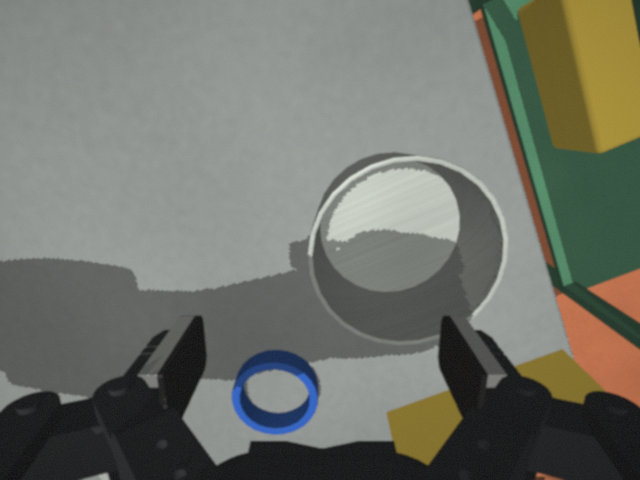

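```bash
python3 - <<'E'
from h import *
s=load('scene','a')['pixels'];d=load('side','a')['pixels']
a=cv2.resize(s[220:320,170:300],(520,400),interpolation=cv2.INTER_CUBIC)
b=cv2.resize(d[240:340,310:440],(520,400),interpolation=cv2.INTER_CUBIC)
cv2.imwrite('pics/c1.png',a);cv2.imwrite('pics/c2.png',b)
c=cv2.resize(d[120:240,265:415],(750,600),interpolation=cv2.INTER_CUBIC);cv2.imwrite('pics/c3.png',c)
E
```

```text
(no output)
```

View pics/c1.png

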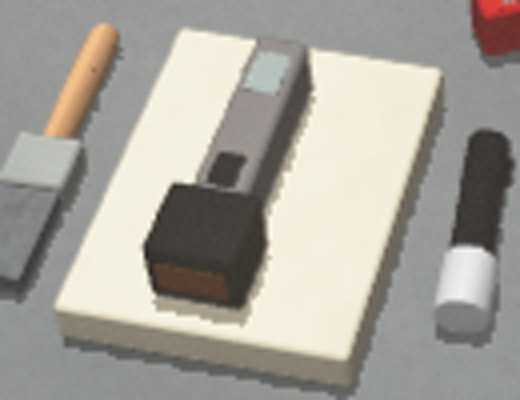

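View pics/c2.png

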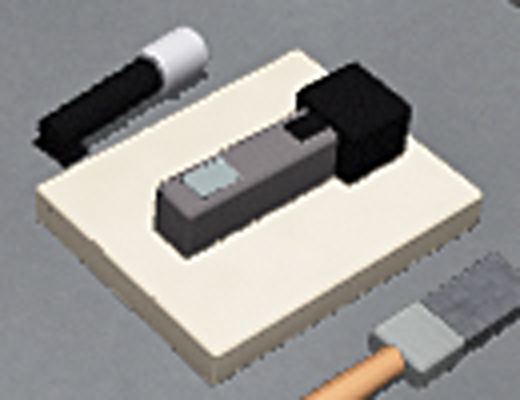

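View pics/c3.png

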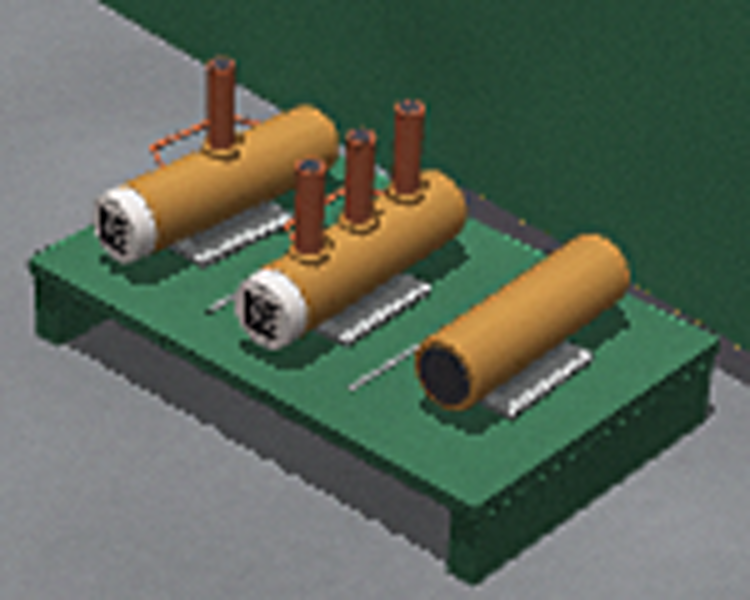

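```bash
python3 - <<'E'
from h import *
s=load('scene','a');d=load('side','a')
S=lambda x,y:(s,170+x/4,220+y/4); D=lambda x,y:(d,310+x/4,240+y/4); D3=lambda x,y:(d,265+x/5,120+y/5)
r=lambda *a:print(*[np.round(x,4) for x in a])
print('pad top corners scene');[r(onz(*S(*p),.03)) for p in((181,28),(441,68),(352,360),(56,310))]
print('side');[r(onz(*D(*p),.03)) for p in((298,50),(481,197),(213,355),(38,192))]
print('handle rear top scene');[r(onz(*S(*p),.07)) for p in((257,38),(305,45))]
print('side');[r(onz(*D(*p),.07)) for p in((158,187),(188,210))]
print('head top scene');[r(onz(*S(*p),.074)) for p in((172,184),(266,198),(240,262),(148,250))]
print('side');[r(onz(*D(*p),.074)) for p in((300,90),(358,62),(410,103),(350,132))]
L=onz(*D3(264,309),.094);print('label3');r(L)
r(onz(*D3(115,226),.094))
# stub tops z .175
print('stubs');[r(onz(*D3(*p),.175)) for p in((313,163),(361,132),(409,104),(222,62))]
print('stubs scene');[r(onz(s,*p,.175)) for p in((403,307),(404,327),(408,350))]
r(proj(s,L))
E
```

```text
pad top corners scene
[ 0.4353 -0.4051  0.03  ]
[ 0.4441 -0.2388  0.03  ]
[ 0.6619 -0.2477  0.03  ]
[ 0.6538 -0.4155  0.03  ]
side
[ 0.6593 -0.2538  0.03  ]
[ 0.6469 -0.4204  0.03  ]
[ 0.4328 -0.4056  0.03  ]
[ 0.4411 -0.2444  0.03  ]
handle rear top scene
[ 0.4727 -0.3431  0.07  ]
[ 0.474  -0.3137  0.07  ]
side
[ 0.4715 -0.3159  0.07  ]
[ 0.472  -0.3408  0.07  ]
head top scene
[ 0.5915 -0.3612  0.074 ]
[ 0.5934 -0.3076  0.074 ]
[ 0.6381 -0.3109  0.074 ]
[ 0.6376 -0.3615  0.074 ]
side
[ 0.5935 -0.313   0.074 ]
[ 0.6403 -0.318   0.074 ]
[ 0.6369 -0.3641  0.074 ]
[ 0.5895 -0.3583  0.074 ]
label3
[0.6775 0.0397 0.094 ]
[0.6664 0.1655 0.094 ]
stubs
[0.7156 0.0434 0.175 ]
[0.7602 0.0519 0.175 ]
[0.8039 0.0582 0.175 ]
[0.7513 0.1667 0.175 ]
stubs scene
[0.7107 0.0422 0.175 ]
[0.7532 0.0445 0.175 ]
[0.7981 0.0519 0.175 ]
[395.7099 316.246 ]
```

Call:
step_arm --plan '[[[1,-3,0,0.03],[2.5,-7,0,0.06],[4,-11,0,0.09],[5.5,-15,0,0.12],[7,-19,0,0.15],[8.5,-23,0,0.18],[10,-27,0,0.21],[11.5,-31,0,0.24],[13,-35,0,0.27],[14.5,-39,0,0.3],[16,-42.5,0,0.33],[17,-45,0,0.355]]]' --jaw 0 --force 40

```text
clock: 1.15
position: [0.4235, 0.1184, 0.4044]
tool_rot: [3.141, 0.001, 1.509]
force: [-0.2, 0.8, -0.1]
grip_width: 0.0854
```

```bash
python3 -c "
from h import *
snap('wrist','b')"
```

```text
(no output)
```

View pics/b_wrist.png

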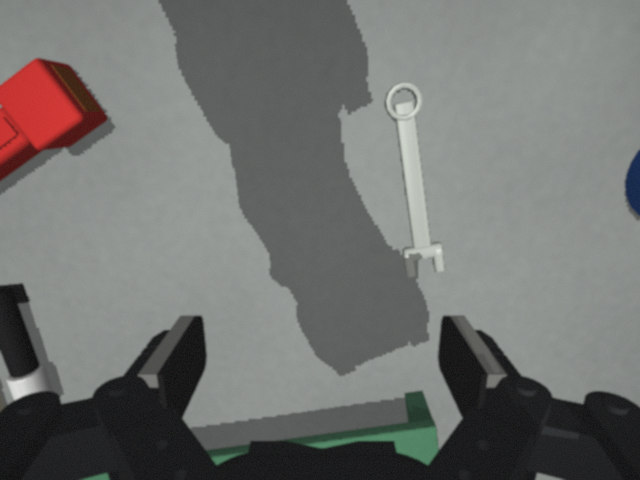

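Call:
step_arm --plan '[[[0.6,-3,0,0],[1.6,-7,0,0],[2.7,-11,0,0],[3.8,-15,0,0],[4.9,-19,0,0],[6,-23,0,0],[7.1,-27,0,0],[8.2,-31,0,0],[9.3,-35,0,0],[10.4,-39,0,0],[11.3,-42.5,0,0],[12,-45.2,0,0]]]'

```text
clock: 2.2
position: [0.545, -0.3412, 0.404]
tool_rot: [3.141, 0.003, 1.504]
force: [-0.4, 0.3, 0.2]
grip_width: 0.0855
```

```bash
python3 -c "
from h import *
snap('wrist','c'); print(bot.observe()['qpos'])"
```

```text
[ 0.32181291  0.5654449   0.23062401  1.55518358 -0.13727125  1.03424813
  2.08893884]
```

View pics/c_wrist.png

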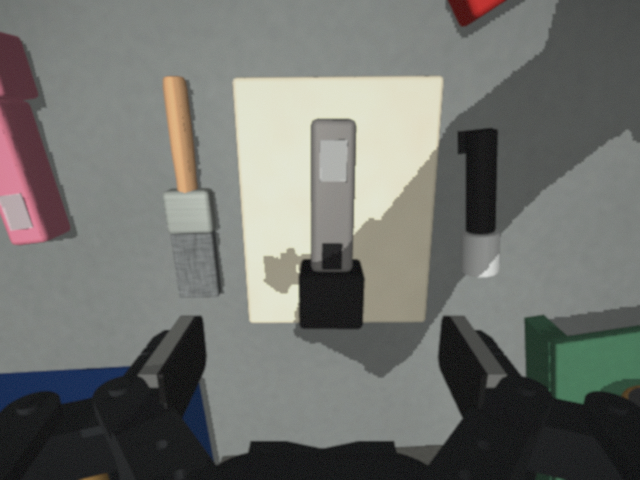

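```bash
python3 - <<'E'
from h import *
w=load('wrist','c')
b=cv2.resize(w['pixels'][60:340,220:460],None,fx=2,fy=2,interpolation=cv2.INTER_CUBIC);cv2.imwrite('pics/c4.png',b)
P=[onz(w,*p,.03) for p in((234,78),(442,76),(427,321),(250,324))]
print(np.round(P,4),np.mean(P,0))
for p in((312,120),(355,120),(352,270),(311,270)):print(onz(w,*p,.07).round(4))
for p in((302,262),(362,262)):print('head',onz(w,*p,.074).round(4))
for p in((300,327),(363,327)):print('headfront',onz(w,*p,.074).round(4))
E
```

```text
[[ 0.4337 -0.405   0.03  ]
 [ 0.4432 -0.2408  0.03  ]
 [ 0.6588 -0.2501  0.03  ]
 [ 0.6512 -0.4184  0.03  ]] [ 0.54672785 -0.32858475  0.03      ]
[ 0.4693 -0.3445  0.07  ]
[ 0.4714 -0.3137  0.07  ]
[ 0.5867 -0.3209  0.07  ]
[ 0.5846 -0.3539  0.07  ]
head [ 0.5758 -0.3602  0.074 ]
head [ 0.5789 -0.3129  0.074 ]
headfront [ 0.6331 -0.3666  0.074 ]
headfront [ 0.6365 -0.3142  0.074 ]
```

View pics/c4.png

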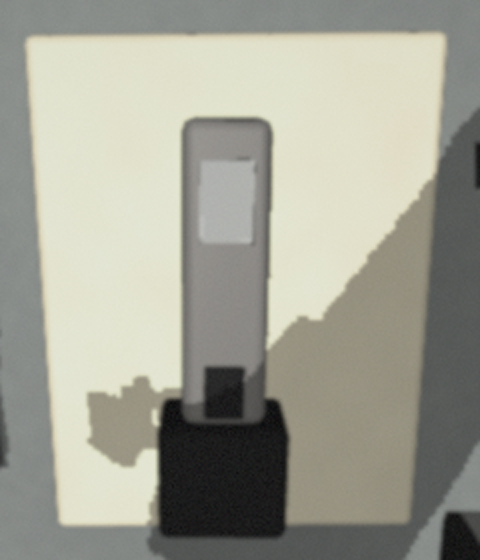

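Call:
step_arm --plan '[[[0.4,0.3,-1.5,0.002],[0.8,0.7,-4,0.002],[0.8,0.7,-7,0.002],[0.8,0.7,-10,0.002],[0.8,0.7,-13,0.002],[0.8,0.7,-15,0.002],[0.8,0.7,-16.5,0.002],[0.8,0.7,-17.8,0.002],[0.8,0.7,-18.8,0.002],[0.8,0.7,-19.4,0.002],[0.8,0.7,-19.7,0.002],[0.8,0.7,-19.7,0.002]]]'

```text
clock: 3.25
position: [0.5529, -0.3382, 0.2067]
tool_rot: [3.141, 0.006, 1.503]
force: [-1.0, -0.1, 0.2]
grip_width: 0.0854
```

```bash
python3 -c "
from h import *
snap('wrist','d');snap('side','d'); print(bot.observe()['position'],bot.observe()['force'],bot.grip_point_offset)
f=load('side','d')['pixels'];cv2.imwrite('pics/c5.png',cv2.resize(f[180:340,290:450],None,fx=3,fy=3))"
```

```text
[ 0.55310248 -0.33834758  0.20754682] [-0.39082023 -0.20636528 -0.47941203] 0.1547
```

View pics/d_wrist.png

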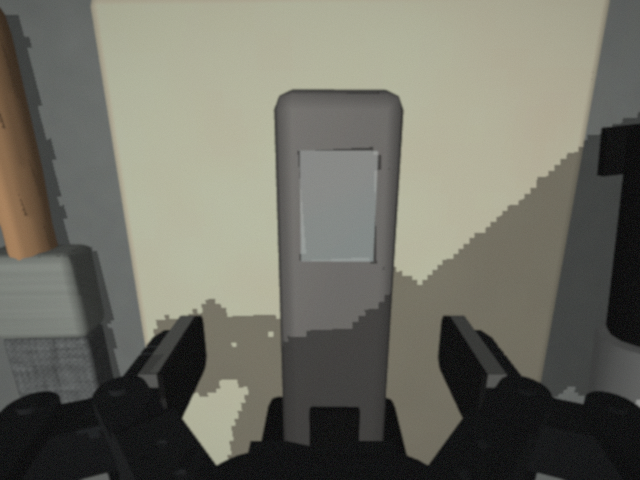

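View pics/c5.png

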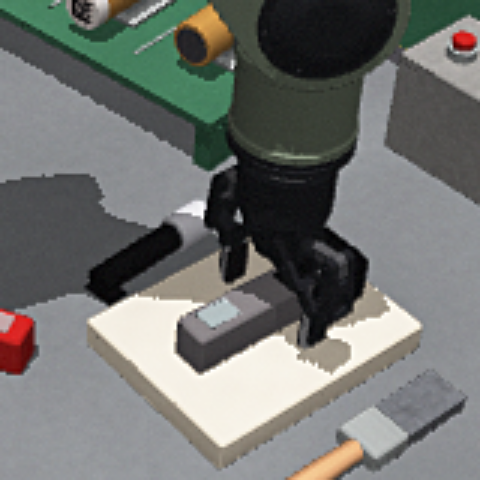

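Call:
step_arm --plan '[[[0,0.2,0,0.002],[0,0.45,0,0.003],[0,0.45,0,0.003],[0,0.45,0,0.003]]]'

```text
clock: 3.68
position: [0.5533, -0.3336, 0.2079]
tool_rot: [3.14, 0.006, 1.507]
force: [0.3, 0.6, -0.5]
grip_width: 0.0853
```

Call:
step_arm --plan '[[[0,0,0,0],[0,0,0,0],[0,0,0,0],[0,0,0,0],[0,0,0,0],[0,0,0,0],[0,0,0,0],[0,0,0,0],[0,0,0,0],[0,0,0,0]]]' --jaw 1 --force 40

```text
clock: 4.52
position: [0.5533, -0.3336, 0.208]
tool_rot: [3.14, 0.006, 1.507]
force: [-0.0, -0.5, 4.6]
grip_width: 0.0337
```

```bash
python3 -c "
from h import *
w=snap('wrist','e');o=bot.observe(); print(o['position'],o['tool_rot'],o['force'],o['grip_width'])
for p in ((334,120),):pass"
```

```text
[ 0.55327816 -0.33367069  0.2079816 ] [3.13958295 0.00622808 1.50647449] [ 0.92004536 -1.05444946  4.44861648] 0.033524161103637685
```

View pics/e_wrist.png

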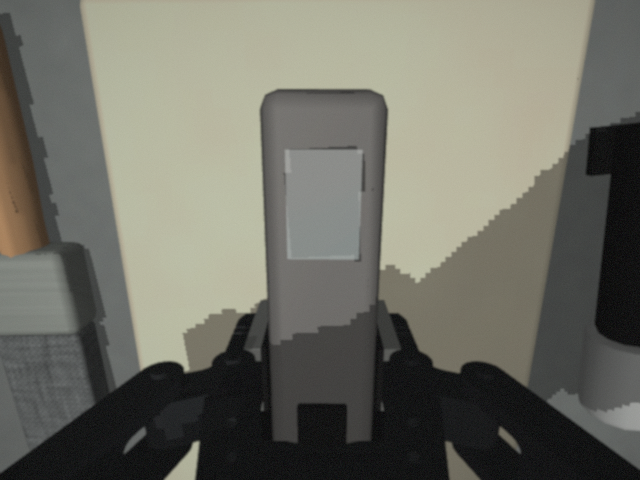

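```bash
python3 - <<'E'
from h import *
w=load('wrist','e')
for v in (90,94):print(onz(w,324,v,.07).round(4),onz(w,324,v,.066).round(4))
# known origin hypothesis
yaw=-.064
for ox in(.548,.553,.558):
    X=np.array([ox,-.3336,0.03]);R=np.array([[np.cos(yaw),-np.sin(yaw),0],[np.sin(yaw),np.cos(yaw),0],[0,0,1]])
    print(ox,proj(w,X+R@[-.085,0,.04]),proj(w,X+R@[-.085,0,.0]),proj(w,X+R@[.035,0,.04]))
P=[(83,0),(592,0)]
E
```

```text
[ 0.47   -0.3286  0.07  ] [ 0.4698 -0.3285  0.066 ]
[ 0.4709 -0.3286  0.07  ] [ 0.4707 -0.3286  0.066 ]
0.548 [323.83327657  59.84017136] [324.14681648  75.82531813] [323.42398214 453.71059292]
0.553 [325.10847444  81.93738321] [325.06376454  91.59936874] [324.36309627 465.53725042]
0.558 [326.34565459 103.3758065 ] [325.96089987 107.03258534] [325.28160901 477.10446617]
```

Call:
step_arm --plan '[[[0,0,0.5,0],[0,0,1.5,0],[0,0,3,0],[0,0,5,0],[0,0,7,0],[0,0,9,0],[0,0,11,0],[0,0,12.5,0],[0,0,13.5,0],[0,0,14,0],[0,0,14,0],[0,0,14,0]]]'

```text
clock: 5.57
position: [0.5531, -0.3335, 0.3475]
tool_rot: [3.14, 0.006, 1.507]
force: [0.1, -0.4, -2.6]
grip_width: 0.0332
```

```bash
python3 - <<'E'
from h import *
for n in('wrist','side','scene'): snap(n,'f')
a=load('side','f')['pixels'][120:360,300:500];b=load('scene','f')['pixels'][120:360,150:350]
cv2.imwrite('pics/c6.png',cv2.resize(np.hstack([a,b]),None,fx=2,fy=2,interpolation=cv2.INTER_CUBIC))
print(bot.observe()['force'],bot.observe()['position'])
E
```

```text
[-0.50007988  0.21823933 -2.03112041] [ 0.55312041 -0.33354476  0.34698476]
```

View pics/f_wrist.png

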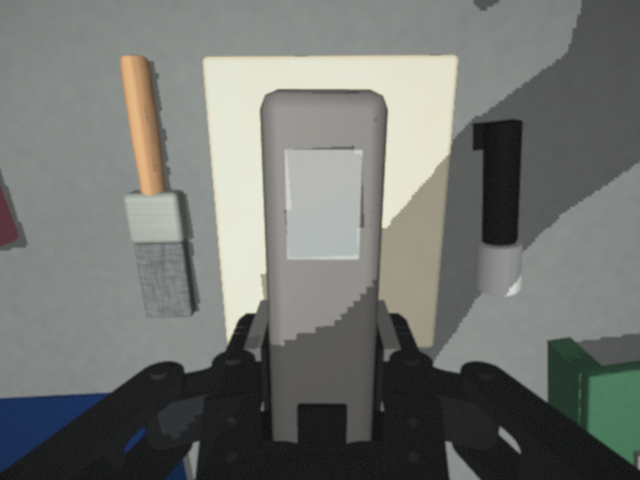

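View pics/c6.png

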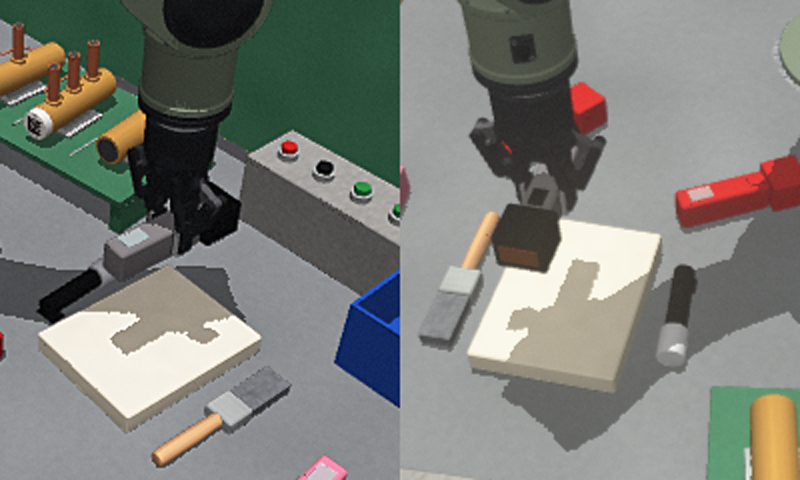

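```bash
python3 - <<'E'
from h import *
s=load('scene','a')['pixels'];d=load('side','a')['pixels']
a=cv2.resize(s[298:408,375:430],None,fx=5,fy=5,interpolation=cv2.INTER_CUBIC)
b=cv2.resize(d[135:195,305:365],None,fx=8,fy=8,interpolation=cv2.INTER_CUBIC)
b=cv2.copyMakeBorder(b,0,70,0,0,cv2.BORDER_CONSTANT)
cv2.imwrite('pics/c7.png',np.hstack([a,b]))
E
```

```text
(no output)
```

View pics/c7.png

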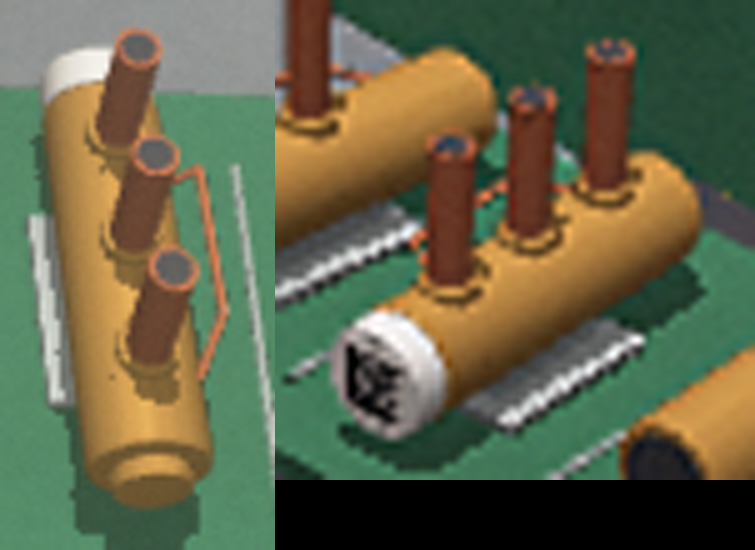

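```bash
python3 - <<'E'
from h import *
s=load('scene','a');d=load('side','a')
S=lambda x,y:(s,375+x/5-.4,298+y/5-.4); D=lambda x,y:(d,305+(x-275)/8-.4,135+y/8-.4)
T=[]
for a,b in (((138,47),(452,146)),((156,156),(532,98)),((174,269),(610,50))):
    t=tri([S(*a),D(*b)]);T.append(t);print(t.round(4),onz(*S(*a),.175).round(4),onz(*D(*b),.175).round(4))
for n,P in(('tri',T),('S',[onz(*S(*a),.175) for a in((138,47),(156,156),(174,269))]),('D',[onz(*D(*a),.175) for a in((452,146),(532,98),(610,50))])):
    v=P[2]-P[0];print(n,np.mean(P,0).round(4),np.arctan2(v[1],v[0]))
L=onz(*D(375,381),.094);print('label',L.round(4))
# valve silhouette edges in scene: left/right body edges, axis rays
for l,r in(((48,120),None),):pass
# scene body edges at rows: near (45,110)-(90,470) left; right (173,180)?-(212,440)
# bottom (far) end plug cap centre
import itertools
# plug front-top in scene: top rim (78,50)
print(onz(*S(80,48),.1165).round(4), proj(s,L))
# project predicted far end and axis for yaw options
for y in(.06,.1,.14):
    u=np.array([np.cos(y),np.sin(y),0]);n=np.array([-np.sin(y),np.cos(y),0])
    cs=-s['R'].T@s['t']
    for t in(.03,.14):
        c=L+u*t;w=cs-c;w-=u*(w@u);D_=np.linalg.norm(w);w/=D_;r=.023
        q=np.cross(u,w);si=r/D_
        out=[]
        for sg in(1,-1):
            p=c+r*(si*w+sg*np.sqrt(1-si*si)*q);out.append(((proj(s,p)+.4-[375,298])*5).round(0))
        print(y,t,out)
E
```

```text
[0.7112 0.0412 0.1763] [0.7109 0.0408 0.175 ] [0.7128 0.0439 0.175 ]
[0.7563 0.0484 0.1759] [0.7564 0.0477 0.175 ] [0.7574 0.0509 0.175 ]
[0.8007 0.0549 0.1768] [0.8005 0.0542 0.175 ] [0.803  0.0586 0.175 ]
tri [0.7561 0.0482 0.1763] 0.1517698713300332
S [0.7559 0.0476 0.175 ] 0.1492098273310317
D [0.7577 0.0511 0.175 ] 0.1619387680325351
label [0.6745 0.0393 0.094 ]
[0.6731 0.0264 0.1165] [395.54694186 314.96219076]
0.06 0.03 [array([ 48., 151.]), array([167., 150.])]
0.06 0.14 [array([ 55., 412.]), array([184., 412.])]
0.1 0.03 [array([ 51., 154.]), array([170., 147.])]
0.1 0.14 [array([ 70., 416.]), array([199., 410.])]
0.14 0.03 [array([ 55., 157.]), array([173., 144.])]
0.14 0.14 [array([ 86., 419.]), array([214., 407.])]
```

Call:
step_arm --plan '[[[-0.3,2,0,0.01],[-0.8,5,0,0.03],[-1.2,8.5,0,0.05],[-1.6,12,0,0.07],[-2,15.5,0,0.09],[-2.4,19,0,0.11],[-2.8,22.5,0,0.13],[-3.3,26,0,0.15],[-3.7,29.5,0,0.18],[-4.1,32.5,0,0.2],[-4.4,34,0,0.21],[-4.4,34.5,0,0.214]]]'

```text
clock: 6.72
position: [0.5085, 0.0144, 0.3465]
tool_rot: [-3.141, 0.005, 1.725]
force: [0.5, 0.5, -1.8]
grip_width: 0.0335
```

Call:
step_arm --plan '[[[0,0.1,-0.5,0],[0,0.1,-1.5,0],[0,0.1,-3,0],[0,0.1,-4.5,0],[0,0.1,-6,0],[0,0.1,-7.2,0],[0,0.1,-8.2,0],[0,0.1,-8.8,0],[0,0.1,-9,0],[0,0.1,-9,0],[0,0.1,-9,0],[0,0.1,-9,0]]]'

```text
clock: 7.72
position: [0.5087, 0.0153, 0.2571]
tool_rot: [3.141, 0.005, 1.725]
force: [0.4, 1.0, -1.4]
grip_width: 0.0338
```

```bash
python3 - <<'E'
from h import *
for n in('side','scene'): snap(n,'g')
o=bot.observe();print(o['position'],o['tool_rot'],o['force'],o['grip_width'])
a=load('side','g')['pixels'][110:260,220:370]
cv2.imwrite('pics/c8.png',cv2.resize(a,None,fx=4,fy=4,interpolation=cv2.INTER_CUBIC))
b=load('scene','g')['pixels'][200:350,330:480]
cv2.imwrite('pics/c9.png',cv2.resize(b,None,fx=4,fy=4,interpolation=cv2.INTER_CUBIC))
E
```

```text
[0.50870732 0.01541678 0.25704816] [3.1409892  0.00479655 1.72499918] [ 0.15014428  0.62260172 -2.10990267] 0.03337851772063466
```

View pics/c8.png

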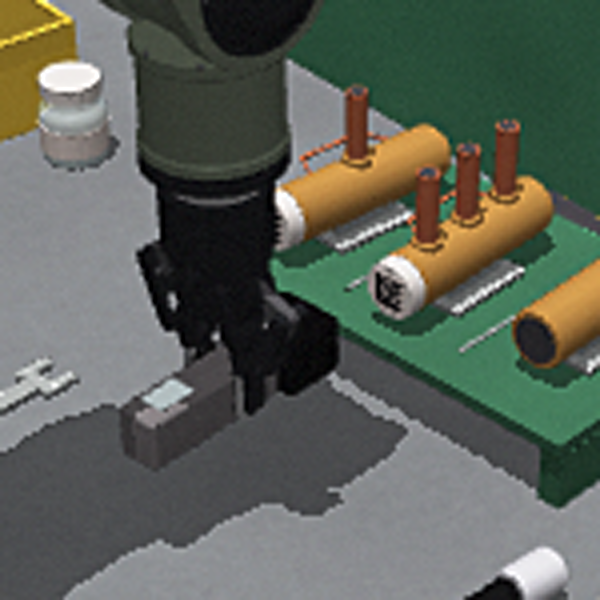

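View pics/c9.png

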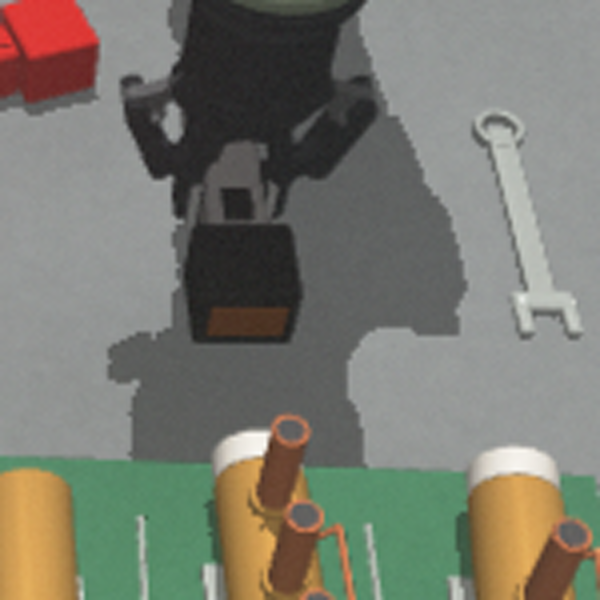

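Call:
step_arm --plan '[[[0,-0.1,-0.3,-0.002],[0,-0.3,-0.7,-0.004],[0,-0.3,-0.7,-0.004],[0,-0.3,-0.7,-0.004],[0,-0.3,-0.7,-0.004],[0,-0.3,-0.7,-0.004]]]'

```text
clock: 8.32
position: [0.5087, 0.0125, 0.2501]
tool_rot: [3.141, 0.005, 1.721]
force: [-0.3, 0.0, -2.7]
grip_width: 0.0335
```

```bash
python3 - <<'E'
from h import *
for n in('side','scene'): snap(n,'i')
o=bot.observe();print(o['position'],o['tool_rot'],o['force'])
s=load('scene','i');d=load('side','i')
p=o['position'];y=o['tool_rot'][2]-np.pi/2
u=np.array([np.cos(y),np.sin(y),0]);n=np.array([-np.sin(y),np.cos(y),0]);k=np.array([0,0,1.])
O=p-[0,0,.178]+.001*u
f=lambda a,b,c:O+u*a+n*b+k*c
imgs={}
for nm,F,(x0,y0) in(('scene',s,(350,230)),('side',d,(240,150))):
    im=cv2.resize(F['pixels'][y0:y0+100,x0:x0+100],None,fx=6,fy=6,interpolation=cv2.INTER_CUBIC)
    pts=dict(win=f(.085,0,.022),hl=f(.085,.027,.044),hr=f(.085,-.027,.044),hbl=f(.085,.027,0),hbr=f(.085,-.027,0),rear_l=f(-.085,.017,.04),rear_r=f(-.085,-.017,.04),rb=f(-.085,-.017,0),lab=f(.165,0,.022))
    for q,X in pts.items():
        c=((proj(F,X)-[x0,y0]+.5)*6);cv2.circle(im,tuple(int(v) for v in c),3,(0,255,0),1)
    cv2.imwrite(f'pics/c10{nm}.png',im)
print('label pred',f(.165,0,.022))
E
```

```text
[0.50872864 0.01246104 0.25011048] [3.14085036 0.00475992 1.72105923] [ 0.40319955  0.79997956 -2.13249008]
label pred [0.67285811 0.03731092 0.09411048]
```

View pics/c10scene.png

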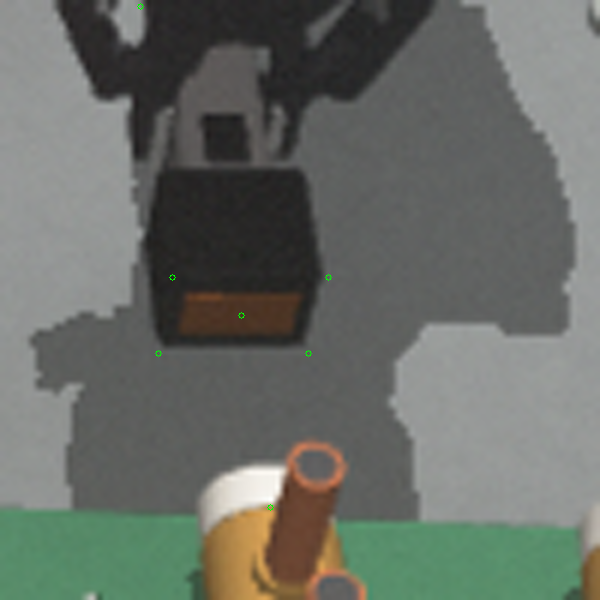

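View pics/c10side.png

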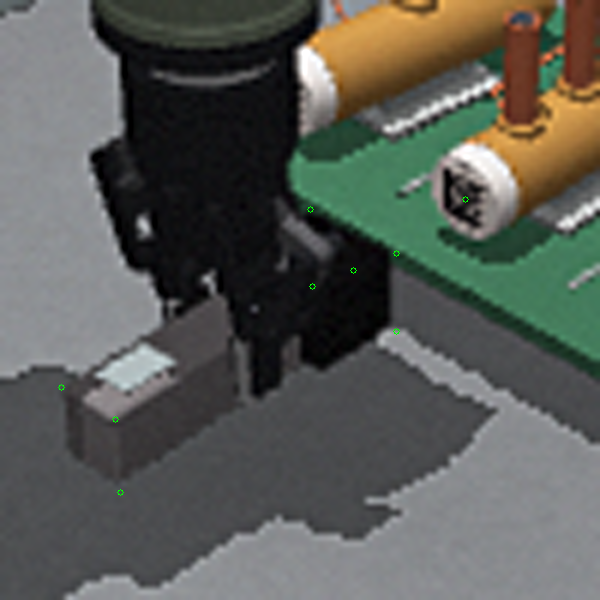

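```bash
python3 - <<'E'
from h import *
snap('wrist','i')
P=[cv2.cvtColor(load('wrist',t)['pixels'],cv2.COLOR_BGR2GRAY) for t in 'efi']
pts=np.float32([[[286,151]],[[362,151]],[[289,258]],[[359,258]],[[265,100]],[[383,100]]])
for a in P[1:]:
    q,st,e=cv2.calcOpticalFlowPyrLK(P[0],a,pts,None,winSize=(15,15));print((q-pts)[:,0].round(2).tolist())
d=load('side','i');p=np.array([.5087,.0125,.2501]);y=.1503
u=np.array([np.cos(y),np.sin(y),0]);n=np.array([-np.sin(y),np.cos(y),0]);k=np.array([0,0,1.])
O=p-[0,0,.178]+.001*u
im=cv2.resize(d['pixels'][150:250,240:340],None,fx=6,fy=6,interpolation=cv2.INTER_CUBIC);im=cv2.convertScaleAbs(im,alpha=2.5)
for a,b,c in((.035,-.027,0),(.085,-.027,0),(.035,-.017,0),(-.085,-.017,0),(-.085,-.017,.04),(-.085,.017,.04),(.085,-.027,.044)):
    z=(proj(d,O+u*a+n*b+k*c)-[240,150]+.5)*6;cv2.circle(im,tuple(int(v) for v in z),3,(0,255,0),1)
# same for flat on pad
da=load('side','a');y=-.064;u=np.array([np.cos(y),np.sin(y),0]);n=np.array([-np.sin(y),np.cos(y),0]);O=np.array([.5533,-.3336,.03])+.001*u
i2=cv2.resize(da['pixels'][240:320,330:430],None,fx=6,fy=6,interpolation=cv2.INTER_CUBIC);i2=cv2.convertScaleAbs(i2,alpha=1.5)
for a,b,c in((.035,-.027,0),(.085,-.027,0),(.035,-.017,0),(-.085,-.017,0),(-.085,-.017,.04),(-.085,.017,.04),(.085,-.027,.044)):
    z=(proj(da,O+u*a+n*b+k*c)-[330,240]+.5)*6;cv2.circle(i2,tuple(int(v) for v in z),3,(0,255,0),1)
cv2.imwrite('pics/c11.png',im);cv2.imwrite('pics/c12.png',i2)
E
```

```text
[[-112.43000030517578, -144.22999572753906], [128.80999755859375, -105.54000091552734], [-198.39999389648438, 129.35000610351562], [-17.0, 60.720001220703125], [0.8199999928474426, 0.8700000047683716], [-0.5699999928474426, 1.4800000190734863]]
[[-0.20999999344348907, -184.58999633789062], [297.07000732421875, 110.12000274658203], [-0.5799999833106995, 0.10000000149011612], [151.6199951171875, -243.17999267578125], [88.61000061035156, -136.35000610351562], [205.77000427246094, -167.74000549316406]]
```

View pics/c11.png

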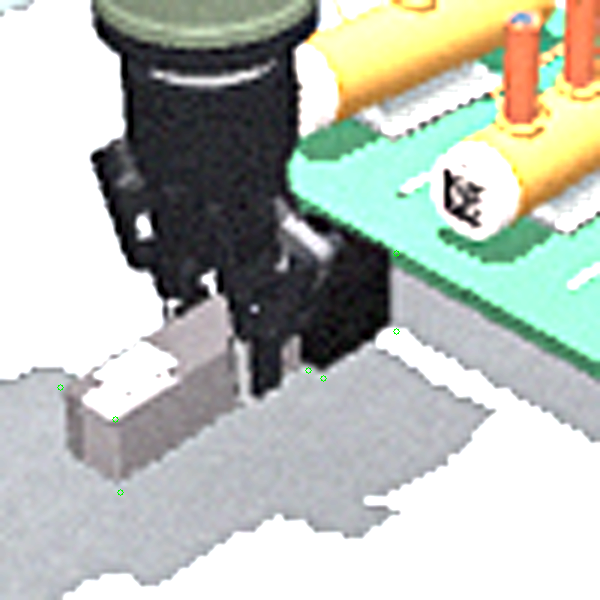

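View pics/c12.png

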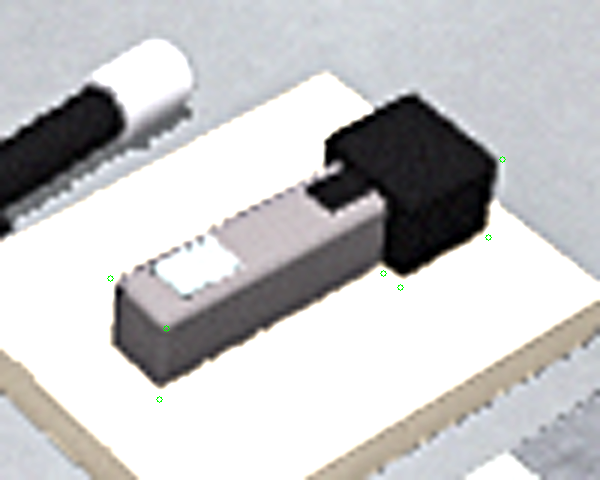

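```bash
python3 - <<'E'
from h import *
d=load('side','i')
im=cv2.resize(d['pixels'][180:225,280:320],None,fx=14,fy=14,interpolation=cv2.INTER_NEAREST);im=cv2.convertScaleAbs(im,alpha=4)
cv2.imwrite('pics/c13.png',im)
P=[load('wrist',t)['pixels'][60:300,230:420] for t in 'efi']
cv2.imwrite('pics/c14.png',np.hstack(P))
for t in 'efi':
    g=cv2.cvtColor(load('wrist',t)['pixels'],cv2.COLOR_BGR2GRAY).astype(float)
    r=g[200,:];gr=np.diff(g[200,250:300]);print(t,[250+np.argmax(gr)], 'left/right label', )
    for row in (160,250):
        print(row,g[row,280:296].astype(int),g[row,352:368].astype(int))
    print(g[140:156,325].astype(int),g[252:266,325].astype(int))
E
```

```text
e [np.int64(266)] left/right label
160 [116 116 115 119 130 147 156 159 160 155 150 141 140 139 140 140] [140 141 142 139 139 141 140 142 138 126 103  84  91 105 108 110]
250 [113 114 112 116 112 118 126 144 154 157 152 146 141 140 140 138] [138 139 138 136 137 136 120 105  99 107 110 109 112 106 108 106]
[114 112 115 115 114 114 112 101  90 107 130 140 141 140 141 140] [137 138 138 139 144 151 146 130 117 110 110 109 111 110]
f [np.int64(285)] left/right label
160 [153 151 152 154 169 191 200 196 186 183 184 183 183 183 183 183] [183 184 185 184 183 184 183 182 180 170 156 147 145 145 146 145]
250 [148 148 149 148 147 151 166 183 190 186 182 182 180 182 182 182] [181 180 182 180 180 182 178 165 150 145 142 144 145 143 141 141]
[148 149 148 146 147 148 145 130 116 139 171 182 183 183 185 184] [181 181 182 185 190 199 195 179 156 146 145 144 144 143]
i [np.int64(285)] left/right label
160 [176 176 176 179 197 218 229 228 223 218 214 214 214 213 213 213] [214 213 214 213 215 214 214 214 210 192 155 119 105 105 106 106]
250 [107 105 106 107 105 114 143 184 207 214 213 212 212 213 212 212] [212 211 212 211 211 209 187 151 117 105 106 105 107 104 106 103]
[175 176 175 175 175 174 173 173 180 204 224 229 225 218 214 213] [212 211 211 212 212 211 198 169 129 106 105 105 106 106]
```

View pics/c13.png

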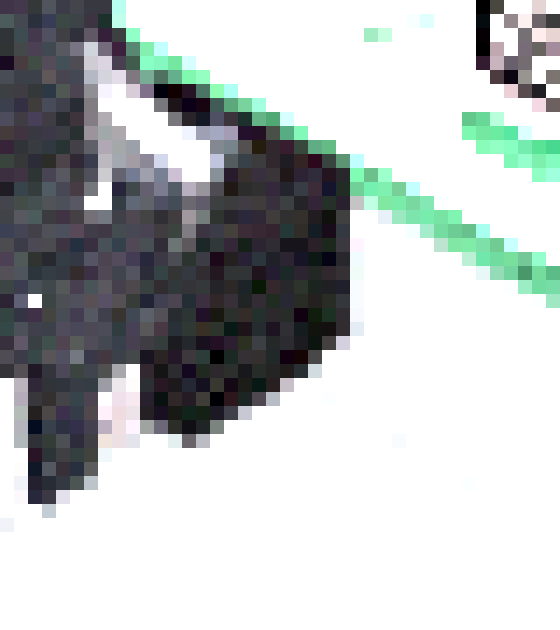

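View pics/c14.png

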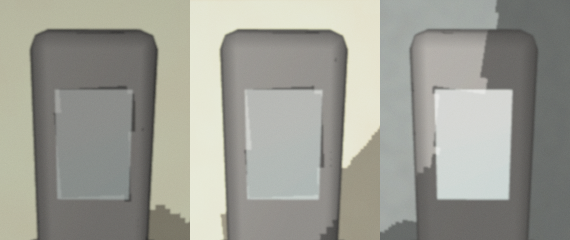

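Call:
step_arm --plan '[[[0,0,0,0],[0,0,0,0],[0,0,0,0],[0,0,0,0],[0,0,0,0],[0,0,0,0],[0,0,0,0],[0,0,0,0],[0,0,0,0],[0,0,0,0],[0,0,0,0],[0,0,0,0]]]'

```text
clock: 9.47
position: [0.5087, 0.0125, 0.2501]
tool_rot: [3.141, 0.005, 1.721]
force: [0.1, -0.9, -1.5]
grip_width: 0.0335
```

Call:
step_arm --plan '[[[0,0,0,0],[0,0,0,0],[0,0,0,0],[0,0,0,0],[0,0,0,0],[0,0,0,0],[0,0,0,0],[0,0,0,0],[0,0,0,0],[0,0,0,0],[0,0,0,0],[0,0,0,0]]]'

```text
clock: 10.47
position: [0.5087, 0.0125, 0.2501]
tool_rot: [3.141, 0.005, 1.721]
force: [-0.2, -0.1, -1.4]
grip_width: 0.0337
```

Call:
step_arm --plan '[[[0,0,0,0],[0,0,0,0],[0,0,0,0],[0,0,0,0],[0,0,0,0],[0,0,0,0],[0,0,0,0],[0,0,0,0],[0,0,0,0],[0,0,0,0],[0,0,0,0],[0,0,0,0]]]'

```text
clock: 11.47
position: [0.5087, 0.0125, 0.2501]
tool_rot: [3.141, 0.005, 1.721]
force: [0.5, -0.3, -1.9]
grip_width: 0.0334
```

Call:
step_arm --plan '[[[0,0,0.5,0],[0,0,1.5,0],[0,0,3,0],[0,0,5,0],[0,0,7,0],[0,0,8.5,0],[0,0,9.5,0],[0,0,10,0],[0,0,10,0]]]'

```text
clock: 12.22
position: [0.5088, 0.0125, 0.3511]
tool_rot: [3.139, 0.005, 1.721]
force: [0.8, -0.8, -2.0]
grip_width: 0.0333
```

Call:
step_arm --plan '[[[0.3,-2,0,-0.01],[0.7,-5,0,-0.03],[1,-8.5,0,-0.05],[1.4,-12,0,-0.07],[1.8,-15.5,0,-0.09],[2.2,-19,0,-0.11],[2.5,-22.5,0,-0.13],[2.9,-26,0,-0.15],[3.2,-29.5,0,-0.17],[3.5,-32.2,0,-0.19],[3.7,-33.8,0,-0.2],[3.7,-34.1,0,-0.203]]]'

```text
clock: 13.22
position: [0.545, -0.3318, 0.3497]
tool_rot: [3.141, 0.006, 1.514]
force: [-0.2, 0.6, -2.4]
grip_width: 0.0335
```

Call:
step_arm --plan '[[[0,0,-1,0],[0,0,-3,0],[0,0,-5,0],[0,0,-7,0],[0,0,-9,0],[0,0,-10.5,0],[0,0,-11.5,0],[0,0,-12,0],[0,0,-12,0],[0,0,-12,0]]]'

```text
clock: 14.05
position: [0.5451, -0.3316, 0.23]
tool_rot: [3.141, 0.006, 1.514]
force: [1.1, -0.2, -2.3]
grip_width: 0.0336
```

```bash
python3 -c "
from h import *
snap('wrist','j');o=bot.observe(); print(o['position'],o['tool_rot'],o['force'])"
```

```text
[ 0.54522957 -0.33178422  0.23041117] [3.14020265 0.00604228 1.51401777] [ 0.15228932  0.76340506 -2.01398312]
```

View pics/j_wrist.png

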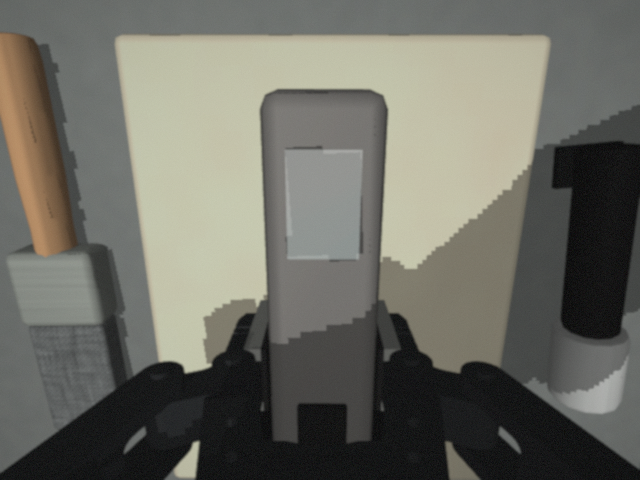

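```bash
python3 - <<'E'
from h import *
w=load('wrist','j');a=onz(w,117,36,.03);b=onz(w,549,36,.03);m=(a+b)/2;v=(b-a)/np.linalg.norm(b-a);print(a,b,m+.11*np.array([v[1],-v[0],0]),np.linalg.norm(b-a),np.arctan2(-v[0],v[1]))
E
```

```text
[ 0.43427844 -0.40425838  0.03      ] [ 0.44371511 -0.24121602  0.03      ] [ 0.54881299 -0.32909321  0.03      ] 0.16331521829570675 -0.057814125256799354
```

Call:
step_arm --plan '[[[0.1,0.1,-0.3,0.002],[0.1,0.25,-0.8,0.004],[0.1,0.25,-1.3,0.004],[0.1,0.25,-1.7,0.004],[0.1,0.25,-1.9,0.004],[0.1,0.25,-2.0,0.004],[0.1,0.25,-2.1,0.004],[0.1,0.25,-2.1,0.004],[0.1,0.25,-2.1,0.004]]]'

```text
clock: 14.85
position: [0.5462, -0.3294, 0.2095]
tool_rot: [3.14, 0.006, 1.518]
force: [-0.2, -0.4, -2.1]
grip_width: 0.0337
```

Call:
step_arm --plan '[[[0.1,0,0,0],[0.1,0,-0.05,0],[0.1,0,-0.1,0],[0.1,0,-0.13,0],[0.1,0,-0.15,0],[0.1,0,-0.15,0],[0.1,0,-0.15,0]]]'

```text
clock: 15.43
position: [0.5472, -0.3293, 0.208]
tool_rot: [3.14, 0.006, 1.518]
force: [-0.0, 0.6, -1.2]
grip_width: 0.0336
```

Call:
step_arm --plan '[[[0,0,-0.03,0],[0,0,-0.06,0],[0,0,-0.06,0],[0,0,-0.06,0]]]'

```text
clock: 15.77
position: [0.5472, -0.3294, 0.208]
tool_rot: [3.14, 0.006, 1.518]
force: [-3.0, 2.2, 8.9]
grip_width: 0.0338
```

Call:
step_arm --plan '[[[0,0,0,0],[0,0,0,0],[0,0,0,0],[0,0,0,0],[0,0,0,0],[0,0,0,0],[0,0,0,0],[0,0,0,0]]]' --jaw 0

```text
clock: 16.43
position: [0.5472, -0.3294, 0.2079]
tool_rot: [3.14, 0.006, 1.518]
force: [-0.5, 0.0, 0.5]
grip_width: 0.0854
```

Call:
step_arm --plan '[[[0,0,0.5,0],[0,0,1.5,0],[0,0,3,0],[0,0,5,0],[0,0,8,0],[0,0,11,0],[0,0,14,0],[0,0,17,0],[0,0,19,0],[0,0,20,0],[0,0,20,0]]]'

```text
clock: 17.35
position: [0.5473, -0.3296, 0.4108]
tool_rot: [3.136, 0.007, 1.518]
force: [-0.2, -0.7, 0.5]
grip_width: 0.0854
```

```bash
python3 - <<'E'
from h import *
for n in('wrist','side','scene'): snap(n,'k')
print(bot.observe()['position'],bot.observe()['grip_width'])
w=load('wrist','k')['pixels']; s=load('side','k')['pixels'][100:360,250:470]
cv2.imwrite('pics/c15.png',np.hstack([cv2.resize(w,(480,360)),cv2.resize(s,(305,360))]))
E
```

```text
[ 0.5469779  -0.32912947  0.40680936] 0.08514466551954426
```

View pics/k_wrist.png

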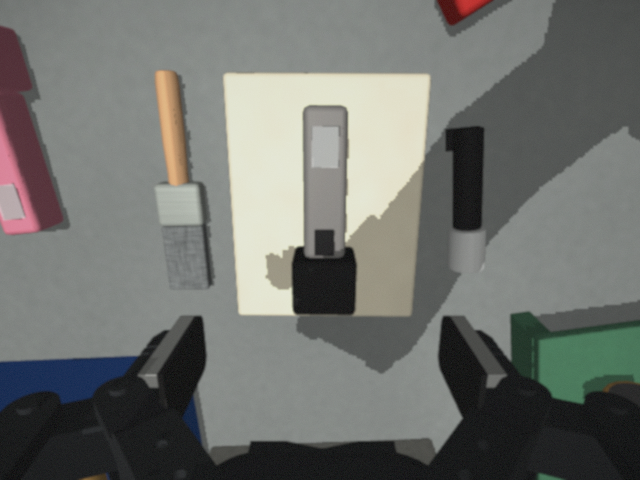

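View pics/k_side.png

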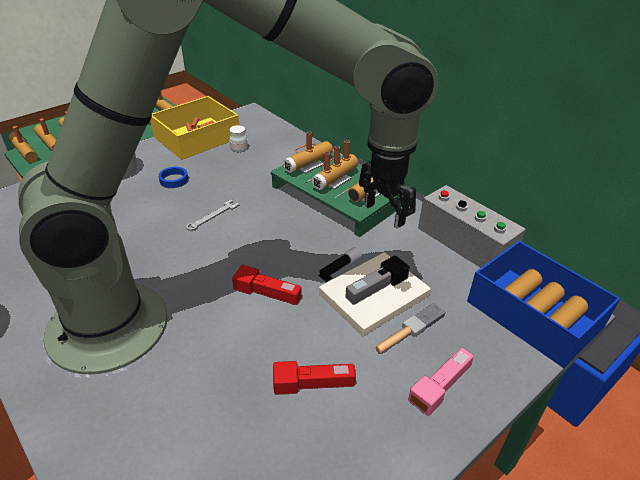

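```bash
python3 - <<'E'
from h import *
w=load('wrist','k');d=load('side','k');a=load('side','a')
print('pad',np.mean([onz(w,*p,.03) for p in((224,73),(431,74),(413,317),(238,315))],0))
print('reader rear',onz(w,326,106,.07),'front',onz(w,324,313,.074))
print('valve diff',np.abs(d['pixels'][155:190,285:350].astype(int)-a['pixels'][155:190,285:350]).mean())
print(bot.job_done())
E
```

```text
pad [ 0.54686571 -0.32861254  0.03      ]
reader rear [ 0.46400987 -0.32476533  0.07      ] front [ 0.62899385 -0.33470825  0.074     ]
valve diff 5.486886446886447
the job is handed in; nothing more can be done
None
```

The grey-and-black reader was picked up, the three-stub valve scanned, and the reader laid back on the pad. The job was handed in at about 17.6 s on the robot's clock.

- **Choosing:** The reader on the pad, at scene pixel (228, 262), was the only one with a grey handle, black head and amber window. I left the two red ones and the pink one alone. The target valve was the middle one, with its label at side-camera pixel (318, 182).
- **Scan:** I put the label at about (0.673, 0.037, 0.094) m, with the valve turned about 0.15 rad. The reader was held 80 mm away and in line with it for just over 3 s, with no measurable drift. The wrist pictures before and after lifting matched, so the reader had not slipped or tilted. The label's position rests mostly on the side camera, checked against the stub tops, so I expect an error of about 2 mm.
- **Placing:** The reader was lowered until the wrist felt about 9 N, then released without a drop. The last wrist picture shows it flat, within about 1–2 mm of the pad's middle. The gripper was open and about 20 cm above its release height.

**Unresolved checks:**
- **Side camera:** Its projected reader corners sat 1–2 pixels below the ones seen, both on the pad and at the scan. I took this as calibration error and rounded edges.
- **Valves:** They look unmoved in the final side view. A before-and-after image comparison around the labels gave a mean difference of 5.5 grey levels. That is probably the gripper and its shadow showing near the edge, but I did not follow it up. The reader never came closer than about 80 mm to the scanned label, and no contact force appeared.

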